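# Find the full tin of press pins by hefting

## Robot

A 6-joint arm with a two-finger parallel gripper is mounted at the origin on the work surface. World frame = base frame: x ahead of the robot, y to its left, z up, the work surface at z = 0. Lengths are in mm, angles in rad, forces in N, time in s.
With the tool pointing down it reaches from about 350 to 725 mm from the base axis. Payload 4.3 kg.
Tool frame: the origin (TCP) lies midway between the tips of the shut fingers; the grasp point (between the pads) lies 19 mm behind it (env.hold_point_z is the distance from the TCP to the grasp point, in mm); x points along the fingers, z is the direction in which the jaws open and shut, and the axes are right-handed (so a half turn about x gives the same grasp; the last joint's range is limited). The gripper opens to 85 mm and grips with 20 to 120 N. Pads are 22 mm wide; open, the fingers measure 114 mm over their backs; the gripper's body (76 mm by 85 mm) begins 54 mm behind the grasp point. The pads swing forward as they close: fully open they stand 13 mm farther back than shut.
Start: joints at [-1.251, 0.377, 0.081, 1.274, 0, 1.46], TCP at [239.611, -522.736, 231.329] pointing down, gripper open.
Joint ranges: [-2.72, 2.72], [-0.84, 1.66], [-1.02, 1.22], [-1.77, 2.12], [-1.37, 1.28], [-3.14, 3.14]. Speed limits (rad/s): [2.57, 2.57, 3.14, 3.14, 3.14, 3.14].

## Interface

Orientations are given as a unit quaternion [x, y, z, w].
In Python, from cell import env gives the robot as it stands.
- The arm moves only by the tool apply_moves, never from a script. Its argument "increments" is a list that holds one entry, the list of rows, each a list of 7 numbers: the shift along the tool's x, y, z in cm, then the turn, a rotation vector about the tool's x, y, z in rad, then the finger opening in cm, from 0 to 8.54. A call has 1 to 8 rows; each row is the pose to reach, as a shift and turn from the pose commanded when the call began, along the tool's axes at that moment; what a row does not reach only later rows make up. A row lasts 1/8 s, in which the tool goes at most 62.5 mm and 10.7 degrees, less where a joint would pass 70% of its speed; a pose out of reach is approached as far as the arm can. A call with a gripper value outside its range is refused whole. The fingers move at their own pace and stop on an object; "squeeze" is the grip in N (left out, the last holds). Time passes only in rows, so rows that repeat a pose let the fingers close. It gives the time, the measured TCP pose, the force and the opening at its end, in the units of the state.
- env.sense(): the state, without advancing time (a new reading comes with each control period).
- env.get_image(name): name is "scene" or "side" or "wrist"; returns a dict with "pixels" (400x640x3 uint8, red, green, blue), "K" (3x3 intrinsics, pixels), "k1" (the pictures are not rectified: a ray, as slopes to the right and down, at radius r is drawn at 1 + k1 r^2 times it, then the intrinsics apply), "view" (4x4, takes a point from world to camera coordinates). Camera axes: x right, y up, looking along -z (the intrinsics and any distortion apply to the point x, -y, -z); pixel columns grow to the right and rows downward; lengths in mm; the calibration is good to about 2 mm. A picture is of the moment at which its call begins. There is no depth.
- env.sign_off(): hands the job in, once; it reports no verdict.
The state is a dict: "time_s": time; "qpos": joint angles; "qvel": joint speeds; "tau": joint torques, N m; "eef_pos": TCP position; "eef_rot": TCP orientation; "ft_force": force on the tool from outside, world axes, zero at the start; "ft_torque": the same for the moment, N m; "finger_gap": finger opening in mm.
Only numpy, scipy, OpenCV 4.12 (cv2) and the standard library are available. Lean on these libraries where they do the work, as an engineer would, in place of code of your own. Each camera call takes 0.05 s, during which the arm holds its last target. There are 200 camera calls.

## Task

Swing the yellow hold-down hasp off its catch and clear of the three tins in the blue carrier. Heft the look-alike tins to find the heaviest, setting the other two back down upright in the carrier without dropping them. Finish while still holding the heaviest one upright in the gripper, at least 10 cm above the carrier's floor, and do not let it go; leave the other things on the bench alone.

Things in the scene. Friction and masses are not known exactly. Their poses are not given: they have to be found in the camera images.
- carrier: blue carrier, fixed to the bench: plate 110 mm (x) by 290 mm (y), floor 8 mm and 4 mm thick rim 16 mm above the bench. Origin under its centre at bench height, z up. The tins stand in a row along its y, about 70 mm apart, near x = 0. Hinge post at y = -130 mm (top with hub 102 mm above the bench), catch post at y = +130 mm (top 104 mm), both 18 mm thick, the catch up to 32 mm wide.
- hasp (a joint): yellow bar 22 mm wide, 5 mm thick, 270 mm long on a vertical pin. 0 = shut, along the carrier's +y, 5 mm above the tins, end in the catch. Grows (rad) as it swings level, anticlockwise from above, towards the carrier's -x, to a stop at 1.7. From 0.7 it is over no tin; at 1.5 it leaves a gripper room. Light friction (0.6 N at the knob); stays where left.
- hasp_pivot (a point): the hasp's vertical hinge axis, at the underside of the bar, 91.5 mm above the bench
- hasp_knob (a point): centre of the black upright round knob on the hasp, 16 mm across and 30 mm tall (96 to 126 mm above the bench), 110 mm from the hinge axis
- tin_k_center (a point): centre, half-way up the axis, of one of three look-alike closed metal tins: 50 mm across, 78 mm tall, blue band; z up. 47 mm above the bench when it stands in the carrier. One tin weighs 0.6 to 0.75 kg, the other two 0.23 to 0.39 kg each; which one is heavy cannot be seen and changes from run to run. Contents shift by up to 3 mm.
- tin_m_center (a point): centre, half-way up the axis, of one of three look-alike closed metal tins: 50 mm across, 78 mm tall, blue band; z up. 47 mm above the bench when it stands in the carrier. One tin weighs 0.6 to 0.75 kg, the other two 0.23 to 0.39 kg each; which one is heavy cannot be seen and changes from run to run. Contents shift by up to 3 mm.
- tin_w_center (a point): centre, half-way up the axis, of one of three look-alike closed metal tins: 50 mm across, 78 mm tall, blue band; z up. 47 mm above the bench when it stands in the carrier. One tin weighs 0.6 to 0.75 kg, the other two 0.23 to 0.39 kg each; which one is heavy cannot be seen and changes from run to run. Contents shift by up to 3 mm.
- mug: white mug, 76 mm across, 90 mm tall; a bystander, origin at its middle, on the underside
- bushing: brass bushing ring, 52 mm across, 30 mm tall; a bystander, origin at its middle, on the underside
- wrench: steel wrench, 170 mm long, lying flat; a bystander, origin near its middle, at bench height
- screwdriver: screwdriver, 180 mm long, lying flat; a bystander, origin near its middle, at bench height
- press_plate: black steel press plate, 100 x 60 x 30 mm; a bystander, origin at its middle, on the underside
- soap: green soap bottle, 56 mm across, 160 mm tall; a bystander, origin at its middle, on the underside
- vee_block: steel block, 70 x 50 x 45 mm; a bystander, origin at its middle, on the underside
Mind the look-alikes: they are no part of the job. What is shaped like the part that bears tin_m_center but red is not meant.

How it is judged:
By the outcome, as a careful person would: the job done as asked, in the order asked, and still so for the second after the job is handed in, while the arm keeps its last pose, push and grip.
It also fails if it takes over 72 s, if anything falls off the work surface, if the arm or the gripper's body presses on something with over 40 N, if the wrist force passes 120 N, or if a joint passes its speed limit or range.

## Working session

There is one attempt and no reset: what is moved stays moved. The work goes in short steps, Python scripts to look and compute and a tool call to move; the robot and the scene stay as the last step left them, time stands still between calls to the robot, and variables do not carry over. Pictures are saved under pics/ and viewed, about 8 in all and at most 12, crops included, and the job is handed in when it is done.

Besides the shell and the picture viewer there is one more tool, called after "Emit:" in YAML: its name, and indented under it one key for each argument. apply_moves: Moves the arm, as the interface text tells. Its arguments: {"type":"object","properties":{"increments":{"type":"array"},"squeeze":{"type":"number"}},"required":["increments"]}

```bash
mkdir -p pics
cat > h.py <<'E'
import numpy as np, cv2
from scipy.spatial.transform import Rotation as R
from cell import env
def snap(n,f):
    d=env.get_image(n); np.savez('pics/'+f+'.npz',**{k:np.array(v) for k,v in d.items()})
    cv2.imwrite('pics/'+f+'.png',cv2.cvtColor(np.array(d['pixels'],np.uint8),cv2.COLOR_RGB2BGR)); return d
def load(f): return np.load('pics/'+f+'.npz')
def proj(d,P):
    V=np.array(d['view']);K=np.array(d['K']);P=np.atleast_2d(P).astype(float)
    c=P@V[:3,:3].T+V[:3,3]; s=np.c_[c[:,0]/-c[:,2],-c[:,1]/-c[:,2]]
    s=s*(1+float(d['k1'])*(s**2).sum(1,keepdims=True)); return np.c_[s,np.ones(len(s))]@K.T[:,:2]
def onz(d,uv,z):
    V=np.array(d['view']);K=np.array(d['K'])
    p=cv2.undistortPoints(np.array([[uv]],float),K,np.array([float(d['k1']),0,0,0,0]))[0,0]
    r=V[:3,:3].T@np.array([p[0],-p[1],-1]); o=-V[:3,:3].T@V[:3,3]
    return o+r*(z-o[2])/r[2]
def state():
    s=env.sense(); 
    for k in s: print(k,np.round(s[k],3))
    return s
def rel(pos,Rm=None):
    "shift in cm and rotvec in tool axes from the sensed pose"
    s=env.sense();r=R.from_quat(s['eef_rot'])
    a=r.inv().apply(np.array(pos)-s['eef_pos'])/10
    b=(r.inv()*R.from_matrix(Rm)).as_rotvec() if Rm is not None else np.zeros(3)
    return np.round(np.r_[a,b],3)
E
python3 - <<'E'
from h import *
s=state(); print(R.from_quat(s['eef_rot']).as_matrix().round(2))
a=snap('scene','s0');b=snap('side','d0');c=snap('wrist','w0')
print(env.hold_point_z)
cv2.imwrite('pics/both0.png',cv2.resize(np.vstack([cv2.imread('pics/s0.png'),cv2.imread('pics/d0.png')]),(480,600)))
for d in(a,b):print((-np.array(d['view'])[:3,:3].T@np.array(d['view'])[:3,3]).round(), d['k1'])
E
```

```text
time_s 0.0
qpos [-1.251  0.378  0.08   1.274  0.     1.46 ]
qvel [ 0.     0.001 -0.001  0.     0.001  0.001]
tau [ 1.0000e-03 -4.6360e+01  2.6988e+01  2.1000e-02  0.0000e+00 -0.0000e+00]
eef_pos [ 239.407 -522.065  230.346]
eef_rot [ 0.382  0.596 -0.381  0.595]
ft_force [0.849 0.879 0.408]
ft_torque [ 0.028  0.023 -0.011]
finger_gap 85.205
[[-0.    0.91  0.42]
 [ 0.    0.42 -0.91]
 [-1.    0.   -0.  ]]
18.700000000000003
[1166.  360.  591.] -0.08202898211393664
[ 94. 561. 909.] -0.08164749631620716
```

View pics/s0.png

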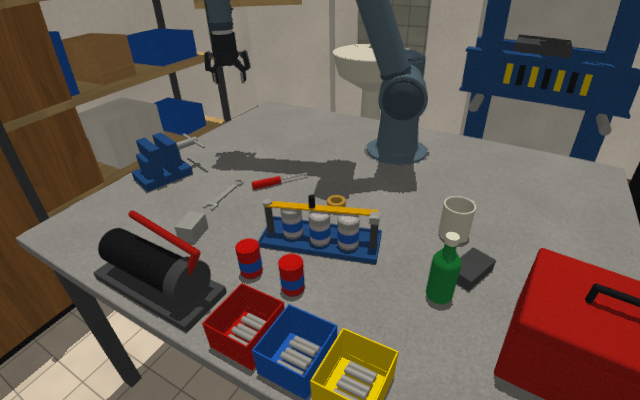

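View pics/d0.png

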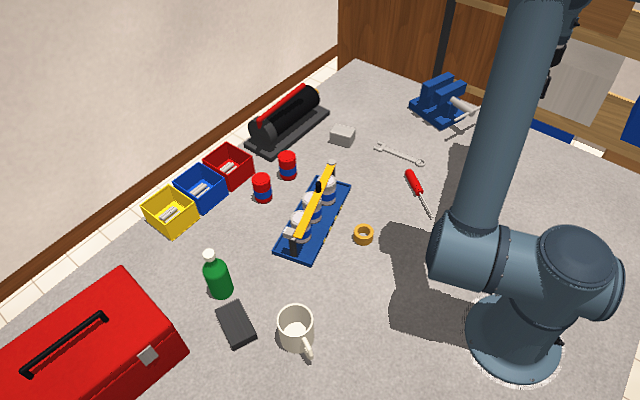

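Candidates: silver tins with a blue band in the carrier, at scene px (292,222), (319,229) and (348,233). The look-alikes are red tins at (249,258) and (291,275), which are not meant. The hasp's knob at (312,202) is nearer the left post (268,210), so that post is the hinge. Next is a close crop to check this.

Run:
```python
import cv2,numpy as np
a=cv2.imread('pics/s0.png')[190:265,250:390]; b=cv2.imread('pics/d0.png')[155:270,265:360]
A=cv2.resize(a,None,fx=4.5,fy=4.5,interpolation=cv2.INTER_CUBIC)
cv2.imwrite('pics/c0.png',A)
B=cv2.resize(b,None,fx=5,fy=5,interpolation=cv2.INTER_CUBIC); cv2.imwrite('pics/c1.png',B)
```

```text
(no output)
```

View pics/c0.png

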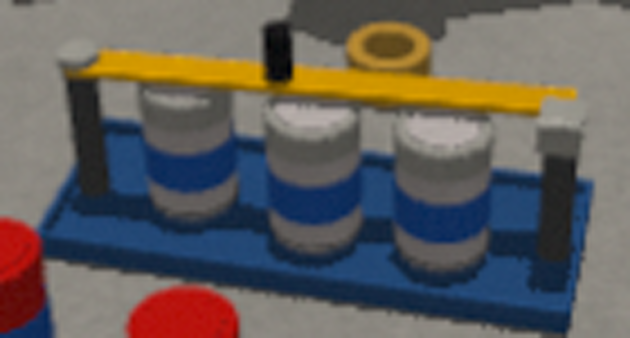

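View pics/c1.png

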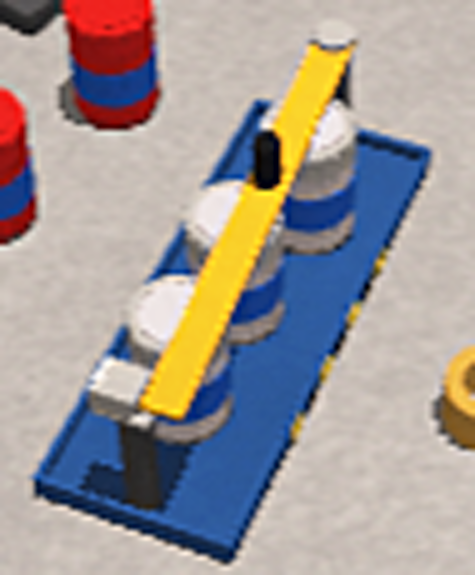

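```bash
cat > fit.py <<'E'
from h import *
from scipy.optimize import least_squares
s=load('s0');d=load('d0')
S=[((45,235),(55,-145,16)),((47,258),(55,-145,0)),((570,310),(55,145,16)),((568,332),(55,145,0)),((592,182),(-55,145,16)),((278,25),(0,-20,126)),((78,50),(0,-130,102))]
D=[((38,480),(55,145,16)),((230,553),(-55,145,16)),((430,152),(-55,-145,16)),((262,100),(55,-145,16)),((267,138),(0,-20,126)),((333,30),(0,-130,102))]
def W(p,q): return np.array([*(R.from_euler('z',p[2]).as_matrix()[:2,:2]@np.array(q[:2],float)+p[:2]),q[2]])
def f(p):
    r=[proj(s,W(p,q))[0]-(250+u[0]/4.5,190+u[1]/4.5) for u,q in S]+[proj(d,W(p,q))[0]-(265+u[0]/5,155+u[1]/5) for u,q in D]
    return np.ravel(r)
o=least_squares(f,[560,0,0],loss='soft_l1'); p=o.x
E
python3 - <<'E'
from fit import *
print(p.round(3)); print(f(p).reshape(-1,2).round(1).tolist())
for X,Y in((191,165),(315,190),(443,213)):
    g=lambda y:proj(s,W(p,(0,y[0],47)))[0,0]-(250+X/4.5)
    print('tin y',least_squares(g,[0]).x)
for n,q in dict(piv=(0,-130,91.5),knob=(0,-20,111),t0=(0,-70,47),t1=(0,0,47),t2=(0,70,47)).items(): print(n,W(p,q).round(1),np.hypot(*W(p,q)[:2]).round())
E
```

```text
[5.60969e+02 4.02200e+00 2.67000e-01]
[[-2.3, -1.6], [-1.9, -1.8], [0.4, -0.8], [0.4, -0.5], [0.8, -1.8], [-0.4, 0.9], [0.4, -1.5], [-1.5, 0.0], [0.0, -0.6], [0.2, -0.2], [-1.6, -0.0], [-2.6, 0.3], [0.1, 0.8]]
tin y [-71.45354235]
tin y [-1.58846964]
tin y [68.228545]
piv [ 595.3 -121.4   91.5] 608.0
knob [566.2 -15.3 111. ] 566.0
t0 [579.4 -63.5  47. ] 583.0
t1 [561.   4.  47.] 561.0
t2 [542.5  71.5  47. ] 547.0
```

```bash
cat >> h.py <<'E'
def down(psi):
    z=np.array([np.cos(psi),np.sin(psi),0]);x=np.array([0,0,-1.]);return np.c_[x,np.cross(z,x),z]
E
python3 - <<'E'
from h import *
print(rel([566,-15,200],down(0.267)))
E
```

```text
[ 3.1180e+00  5.0821e+01 -3.2499e+01 -1.4080e+00 -1.0000e-03 -1.0000e-03]
```

Emit:
apply_moves:
  increments:
    - [[0,6.4,-4.1,-0.176,0,0,5],[0,12.7,-8.1,-0.352,0,0,5],[0,19,-12.2,-0.528,0,0,5],[0.8,25.4,-16.2,-0.704,0,0,5],[1.5,31.8,-20.3,-0.88,0,0,5],[2.2,38.1,-24.4,-1.056,0,0,5],[3,44.5,-28.4,-1.232,0,0,5],[3.1,50.8,-32.5,-1.408,0,0,5]]
  squeeze: 40

```text
time_s: 1.15
eef_pos: [510.3, -101.3, 206.0]
eef_rot: [-0.096, 0.701, 0.096, 0.7]
ft_force: [1.2, -0.8, -0.1]
finger_gap: 50.0
```

Run:
```python
from h import *
print(env.sense()['eef_pos'],env.sense()['qvel'].round(2) if hasattr(env.sense()['qvel'],'round') else '')
print(rel([566,-15,170],down(0.267)))
```

```text
[ 510.34372442 -101.32880503  206.02310895] [ 0.96  0.33  0.36  0.02 -0.   -0.43]
[ 3.599e+00  6.814e+00  7.687e+00  6.000e-03 -0.000e+00  0.000e+00]
```

Emit:
apply_moves:
  increments:
    - [[0,0,0,0,0,0,5],[0,0,0,0,0,0,5],[0,0,0,0,0,0,5]]

```text
time_s: 1.52
eef_pos: [509.1, -104.5, 206.5]
eef_rot: [-0.093, 0.701, 0.093, 0.701]
ft_force: [-0.2, -1.4, 0.3]
finger_gap: 50.2
```

Run:
```python
from h import *
state(); print(rel([566,-15,170],down(0.267)))
snap('wrist','w1')
```

```text
time_s 1.525
qpos [-0.324  0.274 -0.13   1.167 -0.     0.982]
qvel [-0.009 -0.002  0.002 -0.001  0.003 -0.001]
tau [ 6.1500e-01 -4.0582e+01  2.6519e+01  4.0000e-03  2.4000e-02  1.0000e-03]
eef_pos [ 509.145 -104.502  206.485]
eef_rot [-0.093  0.701  0.093  0.701]
ft_force [-0.211 -1.364  0.282]
ft_torque [-0.043  0.015 -0.013]
finger_gap 50.195
[ 3.644e+00  7.155e+00  7.828e+00 -3.000e-03 -0.000e+00  0.000e+00]
```

View pics/w1.png

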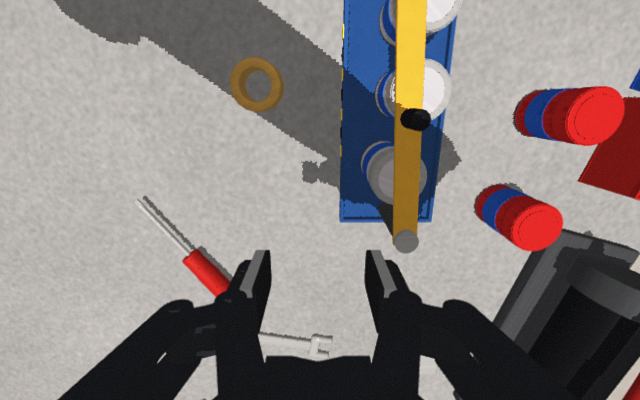

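Run:
```python
from h import *
from fit import W,p
w=load('w1')
k=onz(w,(420,119),126);h=onz(w,(405,241),102)
print(k,h,np.linalg.norm((k-h)[:2]),np.arctan2(*(k-h)[:2])); print(proj(w,[W(p,(0,-20,126)),W(p,(0,-130,102))]))
for q in((342,219,-55,-145),(432,219,55,-145)): print(onz(w,q[:2],16), W(p,(q[2],q[3],16)))
V=w['view'];print(-V[:3,:3].T@V[:3,3])
```

```text
[562.21926773 -16.00339624 126.        ] [ 596.28939794 -119.11364873  102.        ] 108.59326839025884 -0.31913011913678796
[[425.59930948 119.50774089]
 [403.08556878 242.90094875]]
[ 550.96041883 -144.57904138   16.        ] [ 546.1811981  -150.35235813   16.        ]
[ 655.10824942 -116.3667513    16.        ] [ 652.28221954 -121.32524582   16.        ]
[488.19183135 -24.44394772 348.26254826]
```

Run:
```python
from h import *
print(rel([564.5,-14,145],down(0.28)),rel([564.5,-14,101],down(0.28)))
```

```text
[ 6.155  7.306  7.702 -0.016 -0.     0.   ] [10.555  7.307  7.703 -0.016 -0.     0.   ]
```

Emit:
apply_moves:
  increments:
    - [[2,3.6,3.8,-0.016,0,0,5],[5,7.3,7.7,-0.016,0,0,5],[6.2,7.3,7.7,-0.016,0,0,5],[8.2,7.3,7.7,-0.016,0,0,5],[9.6,7.3,7.7,-0.016,0,0,5],[10.5,7.3,7.7,-0.016,0,0,5],[10.5,7.3,7.7,-0.016,0,0,3],[10.5,7.3,7.7,-0.016,0,0,2.4]]

```text
time_s: 2.58
eef_pos: [565.2, -12.9, 102.1]
eef_rot: [-0.1, 0.7, 0.099, 0.7]
ft_force: [-0.2, 0.5, 0.1]
finger_gap: 24.1
```

Run:
```python
from h import *
from fit import p
state()
snap('wrist','w2')
s=env.sense(); r0=R.from_quat(s['eef_rot']); p0=np.array(s['eef_pos'])
piv=np.array([596,-119.5])
for a in np.linspace(0,1.6,17)[1:]:
    c,sn=np.cos(a),np.sin(a); d=np.array([564.5,-14])-piv
    q=piv+np.array([[c,-sn],[sn,c]])@d
    t=np.r_[q,p0[2]]; print(round(a,2),(r0.inv().apply(t-p0)/10).round(2))
```

```text
time_s 2.575
qpos [-0.135  0.427 -0.189  0.954 -0.     1.153]
qvel [ 0.006 -0.003  0.005 -0.001  0.002  0.001]
tau [-1.0200e-01 -4.6071e+01  2.4439e+01  1.7000e-02 -5.0000e-03 -0.0000e+00]
eef_pos [565.245 -12.88  102.139]
eef_rot [-0.1    0.7    0.099  0.7  ]
ft_force [-0.242  0.536  0.084]
ft_torque [-0.021  0.02  -0.047]
finger_gap 24.094
0.1 [-0.   -0.16 -1.22]
0.2 [-0.   -0.33 -2.3 ]
0.3 [-0.   -0.61 -3.37]
0.4 [-0.   -0.99 -4.4 ]
0.5 [-0.01 -1.48 -5.39]
0.6 [-0.01 -2.06 -6.32]
0.7 [-0.01 -2.73 -7.19]
0.8 [-0.01 -3.49 -7.99]
0.9 [-0.01 -4.32 -8.71]
1.0 [-0.01 -5.22 -9.34]
1.1 [-0.01 -6.18 -9.89]
1.2 [-1.000e-02 -7.190e+00 -1.033e+01]
1.3 [-1.000e-02 -8.240e+00 -1.067e+01]
1.4 [-1.00e-02 -9.31e+00 -1.09e+01]
1.5 [-1.000e-02 -1.040e+01 -1.102e+01]
1.6 [-1.000e-02 -1.151e+01 -1.104e+01]
```

View pics/w2.png

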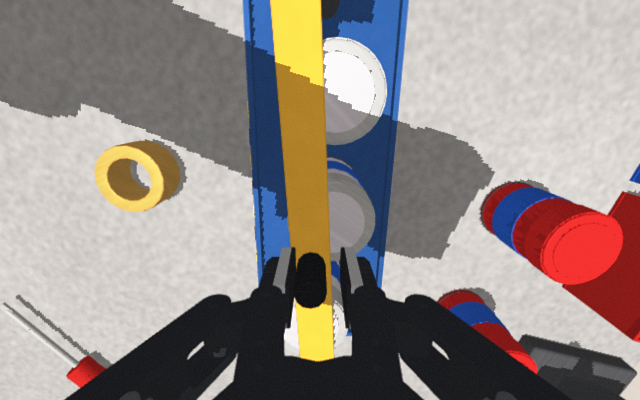

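The knob (310,280) sits between the fingers, so I swing the hasp along its arc.

Emit:
apply_moves:
  increments:
    - [[0,-0.1,-1.2,-0.1,0,0,2.4],[0,-0.3,-2.3,-0.2,0,0,2.4],[0,-0.6,-3.4,-0.3,0,0,2.4],[0,-1.0,-4.4,-0.4,0,0,2.4],[0,-1.5,-5.4,-0.5,0,0,2.4],[0,-2.1,-6.3,-0.6,0,0,2.4],[0,-2.7,-7.2,-0.7,0,0,2.4],[0,-3.5,-8,-0.8,0,0,2.4]]

```text
time_s: 3.62
eef_pos: [498.2, -68.5, 102.3]
eef_rot: [-0.366, 0.605, 0.365, 0.606]
ft_force: [0.2, 0.5, 0.6]
finger_gap: 23.8
```

Emit:
apply_moves:
  increments:
    - [[0,-0.1,-1.1,-0.1,0,0,2.4],[0,-0.2,-2.2,-0.2,0,0,2.4],[0,-0.5,-3.3,-0.3,0,0,2.4],[0,-0.9,-4.3,-0.4,0,0,2.4],[0,-1.4,-5.3,-0.5,0,0,2.4],[0,-2.0,-6.3,-0.6,0,0,2.4],[0,-2.7,-7.2,-0.7,0,0,2.4],[0,-3.5,-8,-0.8,0,0,2.4]]

```text
time_s: 4.62
eef_pos: [491.2, -155.7, 102.0]
eef_rot: [0.572, -0.415, -0.572, -0.415]
ft_force: [-1.4, 0.5, 1.3]
finger_gap: 24.0
```

Run:
```python
from h import *
state(); snap('wrist','w3'); snap('scene','s3')
a=cv2.imread('pics/w3.png');b=cv2.imread('pics/s3.png')[170:290,230:422]
cv2.imwrite('pics/v3.png',np.hstack([cv2.resize(a,(400,250)),cv2.resize(b,(400,250))]))
```

```text
time_s 4.625
qpos [-0.43   0.336 -0.327  0.907  0.    -0.746]
qvel [-0.133  0.093  0.139  0.043  0.    -0.923]
tau [  0.353 -42.03   24.454  -0.576  -0.102   0.776]
eef_pos [ 491.218 -155.708  102.032]
eef_rot [ 0.572 -0.415 -0.572 -0.415]
ft_force [-1.359  0.452  1.303]
ft_torque [0.185 0.166 0.033]
finger_gap 24.008
```

View pics/v3.png

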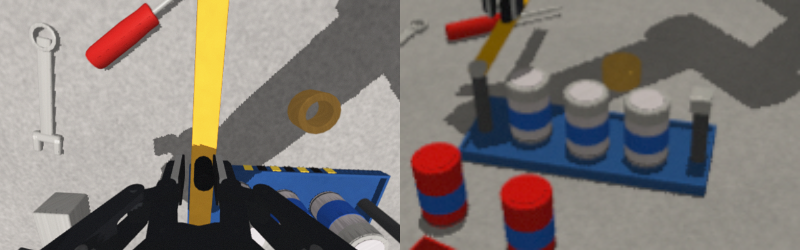

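Emit:
apply_moves:
  increments:
    - [[0,0,-0.3,0,0,0,2.4],[0,-0.1,-0.6,0,0,0,2.4],[0,-0.1,-0.6,0,0,0,2.4],[0,0,-0.3,0,0,0,2.6],[-3.5,0,-0.3,0,0,0,2.6],[-7,0,-0.3,0,0,0,3],[-11,0,-0.3,0,0,0,6],[-11,0,-0.3,0,0,0,8.5]]

```text
time_s: 5.72
eef_pos: [494.3, -159.2, 214.9]
eef_rot: [0.574, -0.416, -0.569, -0.417]
ft_force: [0.2, 0.1, -0.2]
finger_gap: 65.1
```

Run:
```python
from h import *
s=env.sense();print(s['eef_pos'],s['ft_force'],s['time_s'],rel([570,-80,230],down(0.28)))
```

```text
[ 494.267265   -159.15842104  214.91062458] [ 0.22348723  0.0593018  -0.21132705] 5.725 [-1.484e+00 -9.647e+00  5.199e+00  1.603e+00  0.000e+00  8.000e-03]
```

Emit:
apply_moves:
  increments:
    - [[-0.5,-1.9,1,0.18,0,0,8.5],[-1,-3.8,2.1,0.36,0,0,8.5],[-1.5,-5.8,3.1,0.54,0,0,8.5],[-1.5,-7.7,4.2,0.72,0,0,8.5],[-1.5,-9.6,5.2,0.9,0,0,8.5],[-1.5,-9.6,5.2,1.08,0,0,8.5],[-1.5,-9.6,5.2,1.26,0,0,8.5],[-1.5,-9.6,5.2,1.44,0,0,8.5]]

```text
time_s: 6.72
eef_pos: [566.8, -78.9, 224.9]
eef_rot: [-0.153, 0.691, 0.154, 0.69]
ft_force: [0.2, 0.1, -0.1]
finger_gap: 85.2
```

Emit:
apply_moves:
  increments:
    - [[0,0,0,0.16,0,0,8.5],[0,0,0,0.16,0,0,8.5],[0,0,0,0.16,0,0,8.5]]

```text
time_s: 7.1
eef_pos: [567.1, -79.3, 225.8]
eef_rot: [-0.1, 0.7, 0.101, 0.7]
ft_force: [-0.6, -0.3, 0.4]
finger_gap: 85.2
```

Run:
```python
from h import *
from fit import p
state(); w=snap('wrist','w4'); snap('scene','s4')
V=np.array(w['view']);print(-V[:3,:3].T@V[:3,3])
```

```text
time_s 7.1
qpos [-0.25   0.375  0.063  1.26  -0.     1.036]
qvel [-0.001 -0.001  0.007  0.004  0.     0.01 ]
tau [ 1.3000e-02 -4.6110e+01  2.6907e+01  3.0000e-03  0.0000e+00 -5.0000e-03]
eef_pos [567.105 -79.255 225.777]
eef_rot [-0.1    0.7    0.101  0.7  ]
ft_force [-0.623 -0.339  0.387]
ft_torque [ 0.03  -0.004  0.022]
finger_gap 85.223
[5.44610260e+02 2.88497185e-01 3.67607029e+02]
```

View pics/w4.png

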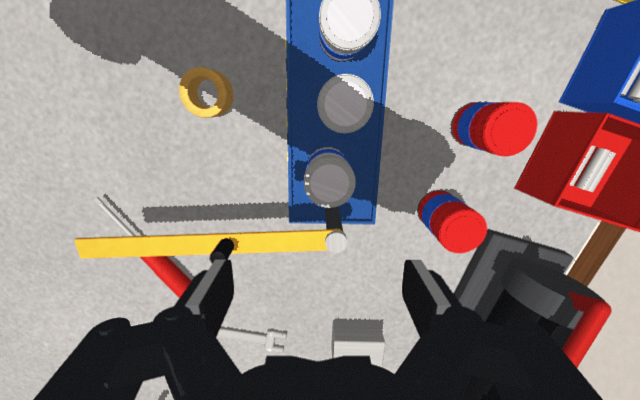

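Run:
```python
from h import *
from fit import p,W
w=load('w4')
h=onz(w,(337,242),102);e=onz(w,(77,249),96)
print('hub',h,'bar dir vs +y_c', np.arctan2(e[1]-h[1],e[0]-h[0])-np.pi/2-.28+0)
for uv in((331,181),(346,104),(350,20)):
    t=onz(w,uv,86); print(t.round(1), (R.from_euler('z',-p[2]).apply(t-[p[0],p[1],0])).round(1), 'tcp140',rel([t[0],t[1],150]))
s=load('s4')
for y in(-70,0,70): print(proj(s,W(p,(0,y,86))))
```

```text
hub [ 599.31424575 -118.99874283  102.        ] bar dir vs +y_c -4.6643426486758885
[577.3 -65.4  86. ] [ -2.6 -71.3  86. ] tcp140 [7.613 1.051 1.348 0.    0.    0.   ]
[569.2   6.4  86. ] [ 8.5  0.1 86. ] tcp140 [7.613 8.171 2.585 0.    0.    0.   ]
[551.8  70.4  86. ] [ 8.7 66.5 86. ] tcp140 [ 7.615 14.807  2.714  0.     0.     0.   ]
[[291.88732862 208.02462068]]
[[320.20990791 211.56356327]]
[[349.49612169 215.21542155]]
```

Emit:
apply_moves:
  increments:
    - [[4,1.05,1.35,0,0,0,8.5],[8,1.05,1.35,0,0,0,8.5],[12,1.05,1.35,0,0,0,8.5],[15.5,1.05,1.35,0,0,0,8.5],[18,1.05,1.35,0,0,0,8.5],[18.8,1.05,1.35,0,0,0,8.5],[18.8,1.05,1.35,0,0,0,8.5],[18.8,1.05,1.35,0,0,0,6]]
  squeeze: 40

```text
time_s: 8.2
eef_pos: [578.7, -65.9, 39.8]
eef_rot: [-0.1, 0.699, 0.099, 0.701]
ft_force: [-0.4, 0.0, -0.2]
finger_gap: 69.3
```

Emit:
apply_moves:
  increments:
    - [[0,0,0,0,0,0,5],[0,0,0,0,0,0,4],[0,0,0,0,0,0,4],[0,0,0,0,0,0,4],[0,0,0,0,0,0,4]]
  squeeze: 50

```text
time_s: 8.82
eef_pos: [578.4, -66.0, 40.0]
eef_rot: [-0.1, 0.699, 0.099, 0.701]
ft_force: [-2.3, 0.2, 4.4]
finger_gap: 49.7
```

```bash
python3 -c "
from h import *
state()"
```

```text
time_s 8.825
qpos [-2.220e-01  5.140e-01 -2.240e-01  8.300e-01 -1.000e-03  1.066e+00]
qvel [ 0.002 -0.003  0.001  0.    -0.     0.001]
tau [ 2.2900e-01 -4.5962e+01  2.2279e+01 -8.0100e-01  2.4000e-01  2.0000e-03]
eef_pos [578.364 -65.958  40.014]
eef_rot [-0.1    0.699  0.099  0.701]
ft_force [-2.266  0.154  4.43 ]
ft_torque [-0.05   0.445 -0.057]
finger_gap 49.684
```

Emit:
apply_moves:
  increments:
    - [[-0.5,0,0,0,0,0,4],[-2,0,0,0,0,0,4],[-4,0,0,0,0,0,4],[-5,0,0,0,0,0,4],[-5,0,0,0,0,0,4],[-5,0,0,0,0,0,4],[-5,0,0,0,0,0,4]]

```text
time_s: 9.7
eef_pos: [576.8, -65.4, 87.6]
eef_rot: [-0.1, 0.701, 0.1, 0.699]
ft_force: [-0.5, -0.4, -1.9]
finger_gap: 49.7
```

```bash
python3 -c "
from h import *
state()"
```

```text
time_s 9.7
qpos [-0.222  0.469 -0.162  0.942 -0.     1.066]
qvel [ 0.     0.     0.004  0.001 -0.    -0.   ]
tau [ 2.0000e-03 -4.9901e+01  2.5537e+01 -4.0000e-03 -6.0000e-03 -0.0000e+00]
eef_pos [576.81  -65.405  87.598]
eef_rot [-0.1    0.701  0.1    0.699]
ft_force [-0.499 -0.436 -1.891]
ft_torque [-0.001  0.043 -0.038]
finger_gap 49.692
```

Tin 1 reads about 1.9 N, so it is light. I set it back down.

Emit:
apply_moves:
  increments:
    - [[0,0,0,0,0,0,4],[1,0,0,0,0,0,4],[2.5,0,0,0,0,0,4],[4,0,0,0,0,0,4],[4.6,0,0,0,0,0,4],[4.85,0,0,0,0,0,4],[5,0,0,0,0,0,4],[5,0,0,0,0,0,4]]

```text
time_s: 10.7
eef_pos: [576.3, -65.3, 40.0]
eef_rot: [-0.1, 0.701, 0.1, 0.699]
ft_force: [-7.1, 1.4, 11.0]
finger_gap: 49.8
```

```bash
python3 -c "
from h import *
s=env.sense();print(s['eef_pos'],s['ft_force'],s['ft_torque'])"
```

```text
[576.26985114 -65.29627154  40.03564212] [-7.09783316  1.37706382 11.01457493] [ 0.21150275  1.54603835 -0.06707336]
```

Emit:
apply_moves:
  increments:
    - [[-0.1,0,0,0,0,0,5.5],[-0.1,0,0,0,0,0,7],[-0.1,0,0,0,0,0,8.5],[-0.1,0,0,0,0,0,8.5],[-3,0,0,0,0,0,8.5],[-7,0,0,0,0,0,8.5],[-10,0,0,0,0,0,8.5],[-10,0,0,0,0,0,8.5]]

```text
time_s: 11.7
eef_pos: [579.8, -66.1, 141.3]
eef_rot: [-0.101, 0.698, 0.099, 0.702]
ft_force: [-0.2, 0.1, -0.9]
finger_gap: 85.3
```

```bash
python3 -c "
from h import *
s=env.sense();print(s['eef_pos'],s['ft_force'],rel([569.2,6.4,39.5],down(.28)))
snap('scene','s5');snap('side','d5')
a=cv2.imread('pics/s5.png')[170:290,230:422];b=cv2.imread('pics/d5.png')[140:280,240:400]
cv2.imwrite('pics/v5.png',np.hstack([cv2.resize(a,(400,250)),cv2.resize(b,(286,250))]))
"
```

```text
[579.83481586 -66.0585189  141.27567288] [-0.24709182  0.11290664 -0.90821464] [1.0161e+01 7.2850e+00 9.5000e-01 3.0000e-03 5.0000e-03 3.0000e-03]
```

View pics/v5.png

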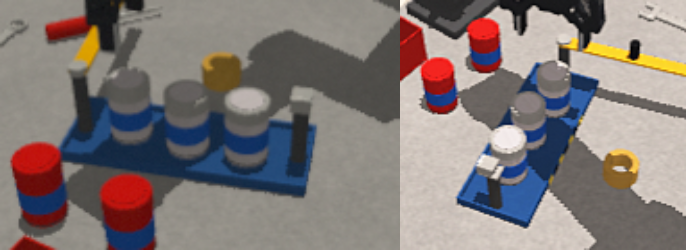

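The picture shows tin 1 upright in the carrier and the hasp clear. On to tin 2.

Emit:
apply_moves:
  increments:
    - [[0,3.6,0.5,0,0,0,8.5],[0,7.3,0.9,0,0,0,8.5],[1,7.3,0.9,0,0,0,8.5],[4,7.3,0.9,0,0,0,8.5],[7.5,7.3,0.9,0,0,0,8.5],[9.5,7.3,0.9,0,0,0,8.5],[10.1,7.3,0.9,0,0,0,8.5],[10.1,7.3,0.9,0,0,0,6]]

```text
time_s: 12.8
eef_pos: [565.2, 6.6, 36.7]
eef_rot: [-0.099, 0.701, 0.1, 0.7]
ft_force: [-0.1, -1.1, 1.1]
finger_gap: 69.3
```

Emit:
apply_moves:
  increments:
    - [[0,0,0,0,0,0,5],[0,0,0,0,0,0,4],[0,0,0,0,0,0,4],[0,0,0,0,0,0,4],[-0.5,0,0,0,0,0,4],[-2,0,0,0,0,0,4],[-4,0,0,0,0,0,4],[-5,0,0,0,0,0,4]]

```text
time_s: 13.8
eef_pos: [566.2, 7.1, 88.8]
eef_rot: [-0.1, 0.7, 0.1, 0.7]
ft_force: [0.2, -0.1, -4.3]
finger_gap: 48.2
```

Emit:
apply_moves:
  increments:
    - [[0,0,0,0,0,0,4],[0,0,0,0,0,0,4],[0,0,0,0,0,0,4]]

```text
time_s: 14.18
eef_pos: [565.0, 7.1, 86.6]
eef_rot: [-0.1, 0.701, 0.1, 0.699]
ft_force: [0.9, -0.7, -2.9]
finger_gap: 48.2
```

```bash
python3 -c "
from h import *
s=state()"
```

```text
time_s 14.175
qpos [-0.1    0.442 -0.209  0.922 -0.     1.188]
qvel [-0.    -0.     0.003 -0.001 -0.001 -0.001]
tau [ 4.0000e-03 -4.8988e+01  2.5691e+01 -1.0000e-03 -7.0000e-03 -0.0000e+00]
eef_pos [564.998   7.113  86.602]
eef_rot [-0.1    0.701  0.1    0.699]
ft_force [ 0.938 -0.663 -2.917]
ft_torque [ 0.045  0.019 -0.014]
finger_gap 48.207
```

```bash
python3 -c "
from h import *
snap('scene','s6');snap('wrist','w6')
a=cv2.imread('pics/s6.png')[150:270,260:430];b=cv2.imread('pics/w6.png')[130:400,170:470]
cv2.imwrite('pics/v6.png',np.hstack([cv2.resize(a,(425,300)),cv2.resize(b,(333,300))]))
"
```

```text
(no output)
```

View pics/v6.png

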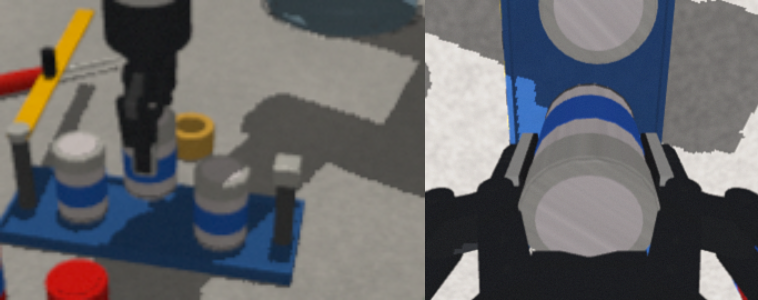

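```bash
python3 -c "
from h import *
w=load('w6')
for z in (130,134,138): print(proj(w,[565,7.1,z]), onz(w,(317,322),z))
print(onz(w,(590*1.0*0+ (598-425)/1.11+170,5/1.11+130),86), onz(load('w4'),(350,20),86))
"
```

```text
[[315.40176313 319.71764739]] [565.92812188   6.20527469 130.        ]
[[315.31768691 326.80152224]] [564.99138371   9.47370909 134.        ]
[[315.22798126 334.36055325]] [564.05464554  12.7421435  138.        ]
[550.35979503  74.15082678  86.        ] [551.79758422  70.42175802  86.        ]
```

Tin 2 is held centred and upright at about 2.9 N, so it is light. I set it back.

Emit:
apply_moves:
  increments:
    - [[1,0,0,0,0,0,4],[2.5,0,0,0,0,0,4],[4,0,0,0,0,0,4],[4.6,0,0,0,0,0,4],[4.8,0,0,0,0,0,4],[4.95,0,0,0,0,0,4],[4.95,0,0,0,0,0,4]]

```text
time_s: 15.15
eef_pos: [566.3, 7.0, 38.5]
eef_rot: [-0.1, 0.7, 0.1, 0.7]
ft_force: [-0.9, 0.7, -2.6]
finger_gap: 48.3
```

```bash
python3 -c "
from h import *
s=env.sense();print(s['eef_pos'],s['ft_force'],s['ft_torque'])"
```

```text
[566.27154899   6.99567125  38.54363947] [-0.91014602  0.70580612 -2.58151745] [ 0.00201936  0.27406497 -0.02446042]
```

Emit:
apply_moves:
  increments:
    - [[0.05,0,0,0,0,0,4],[0.1,0,0,0,0,0,4],[0.15,0,0,0,0,0,4],[0.15,0,0,0,0,0,4]]

```text
time_s: 15.65
eef_pos: [566.3, 7.0, 38.4]
eef_rot: [-0.1, 0.699, 0.099, 0.701]
ft_force: [-5.5, 0.5, 11.3]
finger_gap: 47.8
```

Emit:
apply_moves:
  increments:
    - [[-0.1,0,0,0,0,0,5.5],[-0.1,0,0,0,0,0,7],[-0.1,0,0,0,0,0,8.5],[-0.1,0,0,0,0,0,8.5],[-3,0,0,0,0,0,8.5],[-7,0,0,0,0,0,8.5],[-10,0,0,0,0,0,8.5],[-10,0,0,0,0,0,8.5]]

```text
time_s: 16.65
eef_pos: [568.1, 6.8, 139.2]
eef_rot: [-0.1, 0.698, 0.099, 0.702]
ft_force: [0.3, 0.2, -0.0]
finger_gap: 84.9
```

```bash
python3 -c "
from h import *
s=env.sense();print(s['eef_pos'],s['ft_force'],rel([551,72,38.5],down(.28)))"
```

```text
[568.10165031   6.80493678 139.15785417] [ 0.26129712  0.24554739 -0.01840363] [1.0051e+01 6.7600e+00 1.2500e-01 3.0000e-03 5.0000e-03 2.0000e-03]
```

Emit:
apply_moves:
  increments:
    - [[0,3.4,0.1,0,0,0,8.5],[0,6.7,0.2,0,0,0,8.5],[1,6.7,0.2,0,0,0,8.5],[4,6.7,0.2,0,0,0,8.5],[7.5,6.7,0.2,0,0,0,8.5],[9.5,6.7,0.2,0,0,0,8.5],[10,6.7,0.2,0,0,0,8.5],[10,6.7,0.2,0,0,0,6]]
  squeeze: 60

```text
time_s: 17.65
eef_pos: [548.7, 71.5, 36.0]
eef_rot: [-0.1, 0.7, 0.099, 0.7]
ft_force: [0.7, 0.4, 0.6]
finger_gap: 69.1
```

Emit:
apply_moves:
  increments:
    - [[0,0,0,0,0,0,5],[0,0,0,0,0,0,4],[0,0,0,0,0,0,4],[0,0,0,0,0,0,4],[-0.5,0,0,0,0,0,4],[-2,0,0,0,0,0,4],[-4,0,0,0,0,0,4],[-5,0,0,0,0,0,4]]

```text
time_s: 18.65
eef_pos: [549.2, 72.0, 87.6]
eef_rot: [-0.1, 0.7, 0.1, 0.7]
ft_force: [-0.6, 0.4, -7.1]
finger_gap: 49.1
```

Emit:
apply_moves:
  increments:
    - [[0,0,0,0,0,0,4],[0,0,0,0,0,0,4],[0,0,0,0,0,0,4]]

```text
time_s: 19.02
eef_pos: [548.2, 71.9, 85.6]
eef_rot: [-0.1, 0.701, 0.1, 0.699]
ft_force: [-0.7, -0.1, -7.5]
finger_gap: 49.0
```

```bash
python3 -c "
from h import *
s=state()"
```

```text
time_s 19.025
qpos [ 0.016  0.421 -0.245  0.907 -0.     1.304]
qvel [-0.    -0.001  0.003  0.    -0.001  0.   ]
tau [ 1.0000e-03 -4.9507e+01  2.6601e+01  2.0000e-03  3.0000e-03 -0.0000e+00]
eef_pos [548.157  71.932  85.563]
eef_rot [-0.1    0.701  0.1    0.699]
ft_force [-0.745 -0.137 -7.469]
ft_torque [-0.025  0.005 -0.02 ]
finger_gap 48.986
```

Tin 3 reads 7.5 N, so it is the heavy one. I lift it well clear: 5 cm so far, 13 cm more.

Emit:
apply_moves:
  increments:
    - [[-2,0,0,0,0,0,4],[-5,0,0,0,0,0,4],[-8,0,0,0,0,0,4],[-11,0,0,0,0,0,4],[-13,0,0,0,0,0,4],[-13,0,0,0,0,0,4],[-13,0,0,0,0,0,4],[-13,0,0,0,0,0,4]]

```text
time_s: 20.02
eef_pos: [547.9, 71.9, 214.8]
eef_rot: [-0.1, 0.701, 0.1, 0.699]
ft_force: [0.2, 0.2, -6.9]
finger_gap: 49.5
```

```bash
python3 -c "
from h import *
s=state()
snap('scene','s7');snap('side','d7')
a=cv2.imread('pics/s7.png')[130:290,190:446];b=cv2.imread('pics/d7.png')[120:290,230:410]
cv2.imwrite('pics/v7.png',np.hstack([cv2.resize(a,(480,300)),cv2.resize(b,(318,300))]))
"
```

```text
time_s 20.025
qpos [ 0.016  0.339 -0.017  1.217 -0.     1.304]
qvel [ 0.001 -0.003  0.007  0.003  0.    -0.001]
tau [-1.0000e-03 -4.8261e+01  2.9589e+01  1.0000e-03  3.0000e-03  0.0000e+00]
eef_pos [547.925  71.917 214.81 ]
eef_rot [-0.1    0.701  0.1    0.699]
ft_force [ 0.195  0.211 -6.878]
ft_torque [-0.025 -0.039 -0.005]
finger_gap 49.489
```

View pics/v7.png

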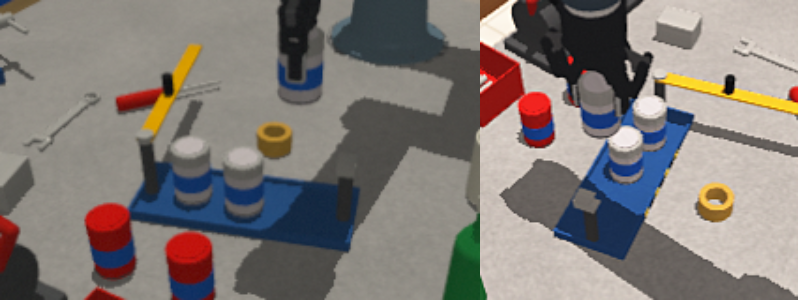

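The picture shows two tins upright in the carrier, the hasp open, and the heavy tin held upright high above. I hand in.

```bash
python3 -c "
from h import *
print(env.sense()['ft_force'],env.sense()['finger_gap']); print(env.sign_off())"
```

```text
[-0.18396903 -0.16549436 -5.86188088] 49.0838413696974
the job is handed in; nothing more can be done
None
```

The heaviest tin, the one next to the catch post, is in the gripper and held upright. The job was handed in at about 20 s of the 72 s allowed.

- **Hasp:** I swung it by its knob to about 1.62 rad, so it is off its catch and clear of the tins.
- **Hefting:** Single force readings with each tin held still gave about 1.9 N for the tin nearest the hinge, 2.9 N for the middle one and 6.9–7.5 N for the third. Readings scatter by about 0.5–1 N; the last one before hand-in was 5.9 N. That is still well above the other two.
- **Setting back:** I lowered the two light tins to the floor until I felt contact, about 11 N each time, and then let go. The last picture shows both upright in the carrier.
- **Final hold:** The heavy tin is about 18 cm above the carrier's floor at a 60 N grip. The last picture shows no bystander disturbed.

**Checks that disagreed:**
- The first reading of 1.9 N is a little below the stated minimum weight of about 2.3 N, which fits the sensor scatter.
- The finger gap on the middle tin was 48.2 mm against about 49.5 mm on the others. A look from the wrist camera showed it held centred and upright.

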